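# Snap the USB hub into its bench mount

### The job

Pick up the black USB hub and press it flat down into the spring-clip mount on the bench, lengthwise between the two steel clips, until it snaps fully home on the mount's bed, then let go. Either way round will do. Do not drop it in, leave the folding hex-key set where it lies, and keep the arm clear of the cord that slants down to the bench on the left.

Things in the scene. Friction and masses are not known exactly. Their poses are not given: they have to be found in the camera images.
- usb_hub: Flat black USB hub with a row of ports on one long side, 41 x 85 x 18 mm (x, y, z), lying loose on the bench. Origin at the centre of its underside, y along its length, z up. Grasp it across its 41 mm width at the middle of its length. About 0.05 kg.
- mount: Fixed mount. Origin: underside centre, on the bench; y lengthwise, z up. Aluminium plate 58 x 136 x 5 mm; grey bed 30 x 78 mm, top 22 mm up, long sides open for fingers. The hub ends flat on the bed, centred, along y. At y = +-46 mm steel leaves, sprung, tip outward; their 8 mm beads, 44.5 mm up, stand 77 mm apart under flared lips (to 63 mm). Push 3-12 N; beads snap over the hub's top at 40 mm.
- hex_key_set: Bystander: orange folding hex-key set, 30 x 100 x 20 mm, lying loose on the bench. Origin at the centre of its underside, y along its length. To be left where it lies.
- cord_foot (a point): Where a thin fixed pull cord meets the bench, left of the laptop. From here it slants up towards the robot and its left. In base coordinates it passes (x, y, z) (0.57, 0.09, 0.16), (0.44, 0.18, 0.45), (0.35, 0.25, 0.66), (0.28, 0.31, 0.92), (0.22, 0.39, 1.20) m: 0.41 m or more from the base axis. An arm to its left reaches the work by drawing in to 0.36 m and swinging past inside it.
Not all that is in view belongs to the job. Of the things shaped like the usb_hub, the black one is meant.

How it is judged:
On the way:
1. the hub is pushed down between the clips by the fingers, not dropped in (z of usb_hub in the frame of mount between 0.026 and 0.049 m and horizontal distance between usb_hub and mount below 0.02 m and contact force between the fingers and usb_hub above 1 N).
At the end, for the whole second after the job is handed in: The hub lies right side up, at rest and fully home on the mount's bed under both clips: its underside within 2.5 mm of the bed, level within 3 degrees, its middle within 12 mm of the middle of the bed and its length along the bed within 11 degrees, either way round (z of usb_hub in the frame of mount between 0.018 and 0.0245 m and horizontal distance between usb_hub and mount below 0.012 m and angle between the y axis of usb_hub and the y axis of mount, either way round below 0.2 rad and angle between usb_hub's own z axis and vertical below 0.06 rad and linear speed of usb_hub below 0.02 m/s); the robot touches nothing.
It fails at once if the hex-key set is moved more than 30 mm (distance of hex_key_set from where it was at the start of the episode above 0.03 m).
It also fails if it takes over 42 s, if anything falls off the work surface, if the arm or the gripper's body presses on something with over 40 N, if the wrist force passes 120 N, or if a joint passes its speed limit or range.

### The arm

A 7-joint arm with a two-finger parallel gripper is mounted at the origin on a cart in front of the work surface, level with it; the furniture and walls round the work are solid. World frame = base frame: x ahead of the robot, y to its left, z up, the work surface at z = 0. Lengths are in m, angles in rad, forces in N, time in s.
With the tool pointing down it reaches from about 0.425 to 0.975 m from the base axis. Payload 16.7 kg.
Tool frame: the origin (TCP) lies at the very end of the fingers, on their centre line; the grasp point (between the pads) lies 19 mm behind it; z points along the fingers, y is the line along which they close (so a half turn about z gives the same grasp; the last joint's range is limited). The gripper opens to 85 mm and grips with 20 to 120 N. Pads are 22 mm wide; open, the fingers measure 114 mm over their backs; the gripper's body (76 mm by 85 mm) begins 54 mm behind the grasp point. The pads swing forward as they close: fully open they stand 13 mm farther back than shut.
Start: joints at [1.081, 0.426, 0.074, 1.606, -0.034, 1.111, -0.067], TCP at [0.226, -0.636, 0.231] pointing down, gripper open.
Joint ranges: [-2.85, 2.85], [-0.5, 2.14], [-1.23, 1.37], [0.21, 2.46], [-1.02, 4.16], [0.16, 2.05], [-2.73, 2.73]. Speed limits (rad/s): [1.89, 1.89, 2.39, 2.39, 3.01, 3.01, 3.01].

### API

Orientations are given as a unit quaternion [x, y, z, w].
In Python, from cell import robot gives the robot as it stands.
- The arm moves only by the shell command python3 -m crank 'ROWS' [OPENING] [FORCE]. ROWS is JSON, a list of rows, each a list of 2 entries, a list of its own where there are three numbers: the shift along the tool's x, y, z in m, then the turn about the tool's z in rad. A call has exactly 10 rows; each row is the pose to reach, as a shift and turn from the pose commanded when the call began, along the tool's axes at that moment; what a row does not reach only later rows make up. A row lasts 1/10 s, in which the tool goes at most 50 mm and 8.59 degrees, less where a joint would pass 70% of its speed; a pose out of reach is approached as far as the arm can. A call with a gripper value outside its range is refused whole. OPENING is the opening, from 0 (shut) to 1 (fully open), set as the call begins (- or left out, the last holds). The fingers move at their own pace and stop on an object; FORCE is the grip in N (left out, the last holds). Time passes only in rows, so rows that repeat a pose let the fingers close, or fill a call up. It gives the time, the measured TCP pose, the force, the opening and the grip force at its end, in the units of the state.
- robot.get_state(): the state, without advancing time (a new reading comes with each control period).
- robot.grab_frame(name): name is "scene" or "top"; returns a dict with "pixels" (384x512x3 uint8, blue, green, red), "fx", "fy", "cx", "cy" (pixels), "view" (4x4, takes a point from world to camera coordinates). Camera axes: x right, y down, z forward; pixel columns grow to the right and rows downward; lengths in m; the calibration is good to about 2 mm. A picture is of the moment at which its call begins. There is no depth.
- robot.job_done(): hands the job in; it is judged then, once.
The state is a dict: "time_s": time; "qpos": joint angles; "qvel": joint speeds; "effort": joint torques, N m; "eef_pos": TCP position; "tcp_rot": TCP orientation; "force": force on the tool from outside, world axes, zero at the start; "wrist_torque": the same for the moment, N m; "width": opening from 0.0 (shut) to 1.0 (fully open); "grasp_force": force on a finger pad.
Only numpy, scipy, OpenCV 4.12 (cv2) and the standard library are available. Lean on these libraries where they do the work, as an engineer would, in place of code of your own. Each camera call takes 0.05 s, during which the arm holds its last target. There are 200 camera calls.

## Working session

There is one attempt and no reset: what is moved stays moved. The work goes in short steps, Python scripts to look and compute and a shell command to move; the robot and the scene stay as the last step left them, time stands still between calls to the robot, and variables do not carry over. Pictures are saved under pics/ and viewed, at most 10 in all, crops included, and the job is handed in when it is done.

```bash
mkdir -p pics; python3 - <<'E'
from cell import robot
import cv2,json
import numpy as np
for n in("scene","top"):
    f=robot.grab_frame(n); cv2.imwrite(f"pics/{n}0.png",f["pixels"]); cv2.imwrite(f"pics/{n}0big.png",cv2.resize(f["pixels"],(800,600),interpolation=cv2.INTER_CUBIC))
    np.savez(f"{n}.npz",**{k:np.array(f[k]) for k in f})
    print(n,f["fx"],f["cx"],f["cy"],np.round(f["view"],3).tolist())
s=robot.get_state();print({k:np.round(v,3).tolist() for k,v in s.items()})
E
```

```text
scene 383.7525320628247 256.80058193891983 186.68743210651192 [[-0.698, -0.717, 0.002, 0.303], [-0.551, 0.535, -0.641, 0.402], [0.458, -0.448, -0.768, 0.563], [0.0, 0.0, 0.0, 1.0]]
top 380.4172716435396 252.47703061693684 200.61341034510332 [[0.028, -0.999, 0.035, -0.159], [-0.981, -0.034, -0.194, 0.564], [0.195, -0.029, -0.98, 0.829], [0.0, 0.0, 0.0, 1.0]]
{'time_s': 0.1, 'qpos': [1.08, 0.427, 0.074, 1.607, -0.034, 1.111, -0.067], 'qvel': [-0.001, -0.003, 0.0, -0.001, -0.001, -0.0, 0.001], 'effort': [0.011, -95.153, 3.774, -46.44, 0.02, 0.006, 0.0], 'eef_pos': [0.225, -0.636, 0.231], 'tcp_rot': [0.986, 0.17, -0.0, -0.001], 'force': [0.22, 0.45, -0.608], 'wrist_torque': [-0.075, -0.032, 0.039], 'grasp_force': 0.0, 'width': 1.001}
```

View pics/scene0big.png

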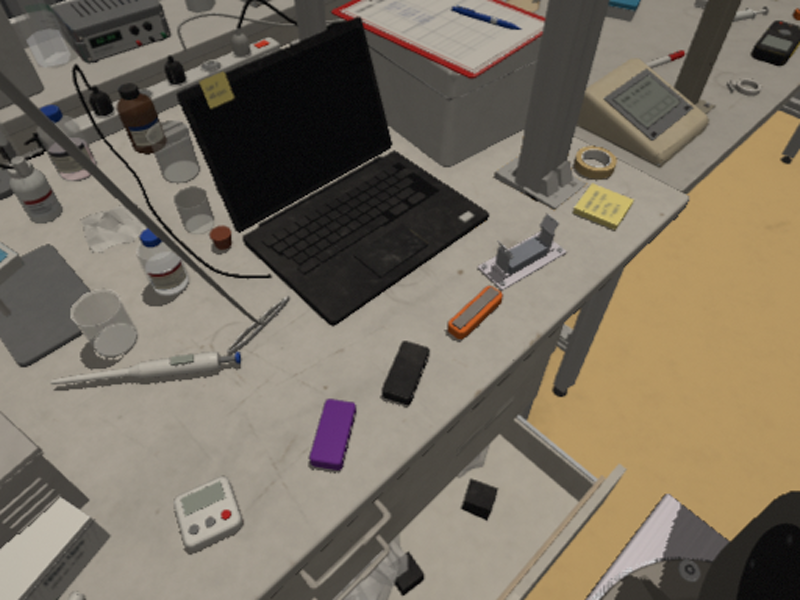

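View pics/top0big.png

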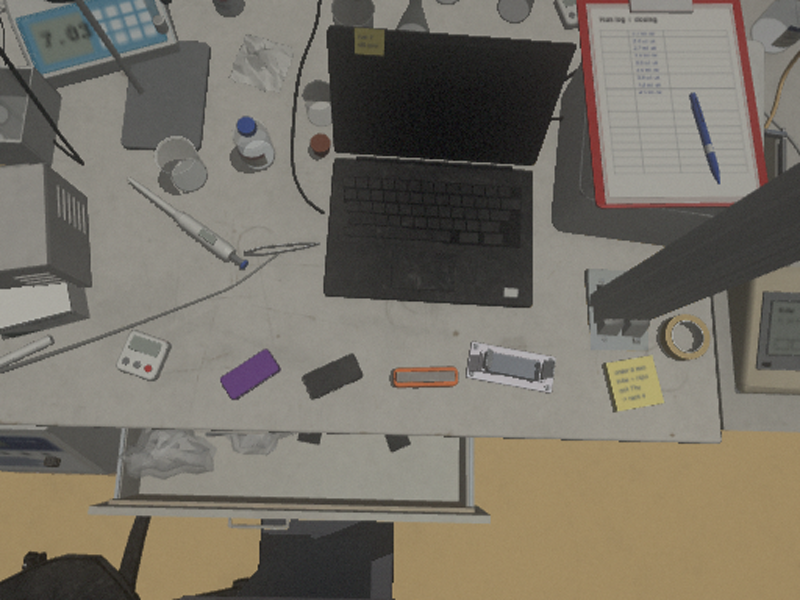

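In the 800x600 top view, two things have the hub's shape: a purple one at (250,374) and a black one at (332,377). The black one fits the description, and I'll confirm it in a crop. The mount is at (511,367), the hex-key set at (425,377), the cord foot near (275,255) and the post foot near (617,310).

```bash
python3 - <<'E'
import cv2
a=cv2.imread("pics/top0.png")[210:270,180:380]  # 200x60
b=cv2.imread("pics/scene0.png")[130:270,230:380] #150x140
cv2.imwrite("pics/ctop.png",cv2.resize(a,None,fx=4,fy=4,interpolation=cv2.INTER_CUBIC))
cv2.imwrite("pics/cscene.png",cv2.resize(b,None,fx=4,fy=4,interpolation=cv2.INTER_CUBIC))
E
```

```text
(no output)
```

View pics/ctop.png

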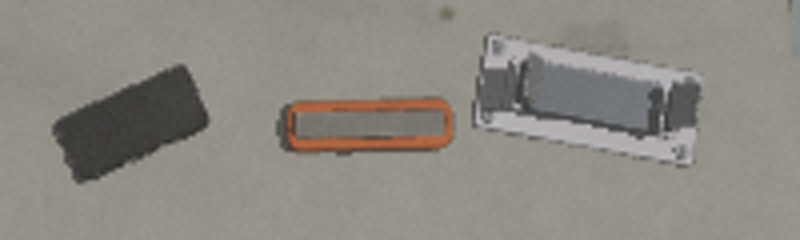

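View pics/cscene.png

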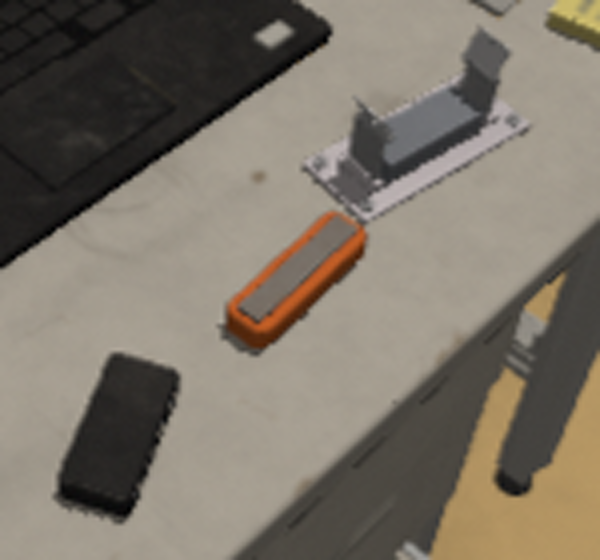

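The crop confirms the matte black one (top crop centre 132,124), and the mount's corners are readable. Next I'll fit poses: a box silhouette in both views for the hub and hex-key set, and plate corners for the mount.

```bash
cat > h.py <<'E'
import numpy as np,cv2
from scipy.optimize import minimize,least_squares
C={n:dict(np.load(n+".npz")) for n in("scene","top")}
def proj(c,P):
    P=np.atleast_2d(P)@c["view"][:3,:3].T+c["view"][:3,3]
    return np.c_[c["fx"]*P[:,0]/P[:,2]+c["cx"],c["fy"]*P[:,1]/P[:,2]+c["cy"]]
def back(c,uv,z):
    R=c["view"][:3,:3];o=-R.T@c["view"][:3,3]
    d=R.T@np.array([(uv[0]-c["cx"])/c["fx"],(uv[1]-c["cy"])/c["fy"],1]);return o+d*(z-o[2])/d[2]
def box(p,d):
    x,y,a=p;c,s=np.cos(a),np.sin(a)
    return np.array([[x+c*u*d[0]/2-s*v*d[1]/2,y+s*u*d[0]/2+c*v*d[1]/2,w*d[2]] for u in(-1,1) for v in(-1,1) for w in(0,1)])
def silh(masks,d,p0):
    S=16
    def cost(p):
        t=0
        for n,m in masks.items():
            h=cv2.convexHull((proj(C[n],box(p,d))*S).round().astype(np.int32))
            r=cv2.fillConvexPoly(np.zeros(m.shape,np.uint8),h,255,cv2.LINE_AA,4)/255.
            t+=abs(r-m).sum()/m.sum()
        return t
    r=minimize(cost,p0,method="Nelder-Mead",options=dict(initial_simplex=np.array(p0)+np.array([[0,0,0],[.01,0,0],[0,.01,0],[0,0,.15]])))
    return r.x,r.fun
E
python3 - <<'E'
from h import *
off={"top":(180,210),"scene":(230,130)}
px=lambda n,q:np.array([off[n][0]+(q[0]+.5)/4-.5,off[n][1]+(q[1]+.5)/4-.5])
for n in C: print(n,"cam",(-C[n]["view"][:3,:3].T@C[n]["view"][:3,3]).round(3))
def mask(n,seed,f):
    im=C[n]["pixels"].astype(int);m=f(im).astype(np.uint8)
    m=cv2.morphologyEx(m,cv2.MORPH_CLOSE,np.ones((3,3)))
    _,l=cv2.connectedComponents(m,connectivity=4);u=px(n,seed).round().astype(int)
    k=l[u[1],u[0]];m=(l==k)&(k>0);print(n,m.sum(),cv2.boundingRect(m.astype(np.uint8)));return m.astype(float)
dark=lambda im:im.max(2)<85
org=lambda im:(im[...,2]-im[...,0]>60)
c=back(C["top"],px("top",(132,124)),.015);print("hub c",c)
M={n:mask(n,s,dark) for n,s in(("top",(132,124)),("scene",(120,430)))}
for k in M: print(k,silh({k:M[k]},(.041,.085,.018),[c[0],c[1],-1.2]))
print("both",silh(M,(.041,.085,.018),[c[0],c[1],-1.2]))
im=C["top"]["pixels"]
e=[back(C["top"],px("top",q),.02) for q in((285,125),(453,122),(370,100),(370,150))];print("hex ends",np.round(e,3))
def corners(p):
    x,y,a=p;c,s=np.cos(a),np.sin(a);return np.array([[x+c*u*.029-s*v*.068,y+s*u*.029+c*v*.068,.005] for u,v in((1,1),(1,-1),(-1,-1),(-1,1))])
T=np.array([px("top",q) for q in((487,33),(702,75),(692,165),(475,127))])
S=np.array([px("scene",q) for q in((303,163),(530,125),(367,217))])
si=[0,2,3]
B=np.array([back(C["top"],u,.005) for u in T]);print("plate",B.round(4).tolist(),np.linalg.norm(np.roll(B,-1,0)-B,axis=1))
g=lambda p,t=1,s=1:np.r_[t*(proj(C["top"],corners(p))-T).ravel(),s*(proj(C["scene"],corners(p))[si]-S).ravel()]
for a in((1,1),(1,0),(0,1)):
    r=least_squares(g,[*B.mean(0)[:2],-.2],args=a,x_scale=[.01,.01,.1]);print("mount",a,r.x,r.fun.round(1))
for q in((585,268),(645,350),(595,345),(640,275)):print("post foot",back(C["top"],(q[0]*.64,q[1]*.64),0).round(3))
E
```

```text
scene cam [0.175 0.254 0.689]
top cam [ 0.396 -0.115  0.928]
hub c [ 0.4767905  -0.04969845  0.015     ]
top 607 (194, 227, 38, 28)
scene 787 (244, 219, 31, 42)
top (array([ 0.47704829, -0.04967426, -2.70998461]), np.float64(0.17759472817133443))
scene (array([ 0.47621192, -0.04911322,  0.51274463]), np.float64(0.1641228791389491))
both (array([ 0.47728255, -0.04911842, -2.63195275]), np.float64(0.3464382923413175))
hex ends [[ 0.479 -0.141  0.02 ]
 [ 0.483 -0.241  0.02 ]
 [ 0.495 -0.191  0.02 ]
 [ 0.465 -0.192  0.02 ]]
plate [[0.5403, -0.2641, 0.005], [0.5186, -0.3971, 0.005], [0.4633, -0.3896, 0.005], [0.4823, -0.2569, 0.005]] [0.13475892 0.05577864 0.13400372 0.05845796]
mount (1, 1) [ 0.50084921 -0.3273911  -0.1473098 ] [ 0.1  0.3  0.7 -0.4  0.3  0.5 -0.4  0.1 -0.6 -0.4  0.1 -0.5 -0.4  1.1]
mount (1, 0) [ 0.50115922 -0.3269307  -0.14790486] [-0.1  0.2  0.5 -0.5  0.1  0.4 -0.6 -0.1 -0.  -0.  -0.  -0.  -0.   0. ]
mount (0, 1) [ 0.50051196 -0.32820971 -0.14999947] [ 0.   0.   0.  -0.   0.   0.  -0.   0.  -0.3 -0.5  0.5 -0.6 -0.2  1. ]
post foot [ 0.667 -0.452  0.   ]
post foot [ 0.535 -0.544  0.   ]
post foot [ 0.54  -0.464  0.   ]
post foot [ 0.659 -0.543  0.   ]
```

```bash
cat > rel.py <<'E'
import sys,numpy as np
from scipy.spatial.transform import Rotation as Ro
from cell import robot
# target x y z and world angle for tool y (mod pi)
x,y,z,a=map(float,sys.argv[1:5]);s=robot.get_state();R=Ro.from_quat(s["tcp_rot"]).as_matrix()
d=R.T@(np.array([x,y,z])-s["eef_pos"]);c=np.arctan2(R[1,1],R[0,1]);t=(a-c+np.pi/2)%np.pi-np.pi/2
print("shift",d.round(4),"turn",round(-t,4),"or",round(-t+np.sign(t)*np.pi,4),"tooly",c.round(4),"tilt",R[:,2].round(4),"t",s["time_s"],"q",np.round(s["qpos"],2))
E
python3 - <<'E'
from h import *
for n,z,b in(("top",.016,(194,227,38,28)),("scene",.016,(244,219,31,42))):
    m=(C[n]["pixels"].max(2)<85).astype(np.uint8);k=np.zeros_like(m);x,y,w,h=b;k[y:y+h,x:x+w]=m[y:y+h,x:x+w]
    P=np.array([back(C[n],(u,v),z)[:2] for v,u in np.argwhere(k)]).astype(np.float32)*1000
    print(n,cv2.minAreaRect(P))
    d=P-P.mean(0);w,V=np.linalg.eigh(d.T@d);v=V[:,1];print(P.mean(0),"yaw of y",(np.arctan2(v[1],v[0])-np.pi/2)%np.pi, np.sqrt(12*w/len(P)))
E
python3 rel.py .477 -.049 .1 .45
```

```text
top ((476.57257080078125, -49.278404235839844), (41.31391143798828, 86.38908386230469), 26.279272079467773)
[477.01453 -49.48308] yaw of y 0.4578377 [40.21459 85.12986]
scene ((473.5602111816406, -45.97990036010742), (41.97119903564453, 95.5537338256836), 26.15523338317871)
[472.8242   -44.758366] yaw of y 0.4723531 [40.87757 93.56219]
shift [ 0.4332 -0.4689  0.1312] turn 1.4615 or -1.6801 tooly -1.2301 tilt [-5.0e-04  1.1e-03 -1.0e+00] t 0.1 q [ 1.08  0.43  0.07  1.61 -0.03  1.11 -0.07]
```

```bash
python3 -m crank '[[[0.03,-0.032,0],-0.13],[[0.06,-0.065,0],-0.26],[[0.09,-0.097,0],-0.39],[[0.12,-0.13,0],-0.52],[[0.15,-0.162,0.0],-0.65],[[0.18,-0.195,0.0],-0.78],[[0.21,-0.227,0.0],-0.91],[[0.24,-0.26,0.0],-1.04],[[0.27,-0.292,0],-1.17],[[0.3,-0.325,0],-1.3]]' 1 60; python3 rel.py .477 -.049 .08 .458
```

```text
time_s: 1.1
eef_pos: [0.4, -0.2279, 0.2313]
tcp_rot: [0.68, 0.733, -0.0, 0.0]
force: [1.0, 0.3, 0.1]
width: 1.004
grasp_force: 0.0
shift [0.1726 0.0903 0.1513] turn -0.3829 or 2.7587 tooly 0.0751 tilt [-0.e+00 -2.e-04 -1.e+00] t 1.1 q [ 0.73  0.09 -0.37  2.05  0.04  1.01  0.41]
```

```bash
python3 -m crank '[[[0.03,0.015,0.02],-0.08],[[0.06,0.03,0.04],-0.16],[[0.09,0.045,0.06],-0.24],[[0.12,0.06,0.08],-0.32],[[0.15,0.075,0.11],-0.38],[[0.172,0.09,0.14],-0.38],[[0.172,0.09,0.15],-0.38],[[0.172,0.09,0.15],-0.38],[[0.172,0.09,0.15],-0.38],[[0.172,0.09,0.15],-0.38]]'; python3 rel.py .477 -.0493 .003 .458
python3 - <<'E'
from cell import robot
import cv2
import numpy as np
a=robot.grab_frame("top")["pixels"][180:280,150:290];b=robot.grab_frame("scene")["pixels"][170:310,200:340]
f=lambda i:cv2.resize(i,(400,int(400*i.shape[0]/i.shape[1])),interpolation=cv2.INTER_CUBIC)
a=f(a);b=f(b);a=cv2.copyMakeBorder(a,0,b.shape[0]-a.shape[0],0,0,0);cv2.imwrite("pics/pre.png",np.hstack([a,b]))
E
```

```text
time_s: 2.1
eef_pos: [0.4777, -0.0527, 0.0823]
tcp_rot: [0.532, 0.847, 0.0, 0.001]
force: [-0.2, -0.4, 0.1]
width: 0.998
grasp_force: 0.0
shift [0.0035 0.0008 0.0793] turn -0.0096 or 3.132 tooly 0.4484 tilt [ 1.3e-03 -6.0e-04 -1.0e+00] t 2.1 q [ 0.41  0.36 -0.5   2.14  0.26  0.7   0.18]
```

View pics/pre.png

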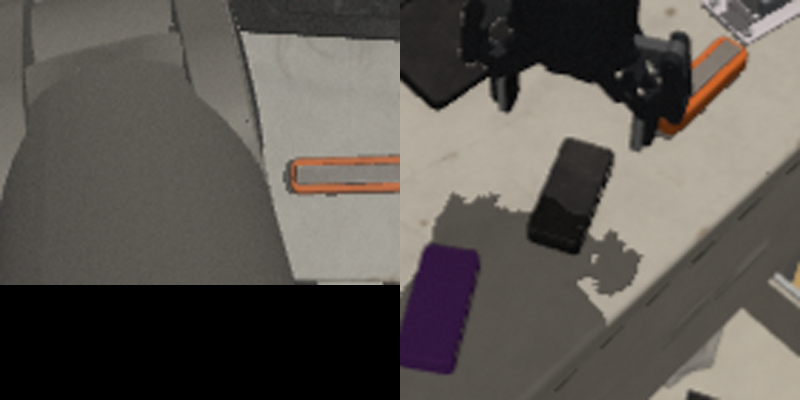

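The fingers straddle the black hub: in the right-hand panel it is centred at (575,195) between fingertips at (505,100) and (640,145). The hex-key set is clear, so I'll descend.

```bash
python3 -m crank '[[[0.003,0.001,0.02],-0.01],[[0.003,0.001,0.04],-0.01],[[0.003,0.001,0.055],-0.01],[[0.003,0.001,0.065],-0.01],[[0.003,0.001,0.072],-0.01],[[0.003,0.001,0.076],-0.01],[[0.003,0.001,0.079],-0.01],[[0.003,0.001,0.079],-0.01],[[0.003,0.001,0.079],-0.01],[[0.003,0.001,0.079],-0.01]]'; python3 rel.py .477 -.0493 .003 .458
```

```text
time_s: 3.2
eef_pos: [0.4773, -0.0486, 0.0027]
tcp_rot: [0.527, 0.85, 0.0, 0.0]
force: [-0.7, -0.5, 0.3]
width: 1.0
grasp_force: 0.0
shift [-0.0005 -0.0006 -0.0003] turn 0.0019 or -3.1397 tooly 0.4599 tilt [ 6.e-04 -0.e+00 -1.e+00] t 3.2 q [ 0.32  0.49 -0.43  2.18  0.39  0.54  0.07]
```

```bash
python3 -m crank '[[[0,0,0],0],[[0,0,0],0],[[0,0,0],0],[[0,0,0],0],[[0,0,0],0],[[0,0,0],0],[[0,0,0],0],[[0,0,0],0],[[0,0,0],0],[[0,0,0],0]]' 0 60; python3 -m crank '[[[0,0,-0.005],0],[[0,0,-0.015],0],[[0,0,-0.03],0],[[0,0,-0.05],0],[[0,0,-0.07],0],[[0,0,-0.09],0],[[0,0,-0.1],0],[[0,0,-0.1],0],[[0,0,-0.1],0],[[0,0,-0.1],0]]'; python3 rel.py .5008 -.3274 .103 -.148
```

```text
time_s: 4.2
eef_pos: [0.4771, -0.0486, 0.0027]
tcp_rot: [0.527, 0.85, -0.0, 0.0]
force: [-1.9, -0.2, 9.8]
width: 0.453
grasp_force: 59.8
time_s: 5.2
eef_pos: [0.4765, -0.0485, 0.1015]
tcp_rot: [0.527, 0.85, -0.0, -0.001]
force: [-0.2, 0.0, -0.4]
width: 0.451
grasp_force: 60.7
shift [-0.2606 -0.102  -0.0016] turn 0.608 or -2.5336 tooly 0.46 tilt [-1.3e-03  3.0e-04 -1.0e+00] t 5.2 q [ 0.42  0.33 -0.53  2.13  0.24  0.75  0.2 ]
```

```bash
python3 -m crank '[[[-0.02,-0.008,0],0.05],[[-0.05,-0.02,0],0.12],[[-0.085,-0.033,0],0.2],[[-0.12,-0.047,0],0.29],[[-0.155,-0.061,0],0.38],[[-0.19,-0.075,0],0.47],[[-0.22,-0.087,0],0.54],[[-0.245,-0.097,0],0.59],[[-0.258,-0.101,0],0.608],[[-0.2606,-0.102,0],0.608]]'; python3 rel.py .5008 -.3274 .103 -.148
python3 - <<'E'
from cell import robot
import cv2
import numpy as np
b=robot.grab_frame("scene")["pixels"][110:230,260:420]
cv2.imwrite("pics/over.png",cv2.resize(b,None,fx=5,fy=5,interpolation=cv2.INTER_CUBIC))
E
```

```text
time_s: 6.2
eef_pos: [0.5009, -0.3287, 0.1015]
tcp_rot: [0.758, 0.652, -0.0, -0.0]
force: [0.3, 0.7, -0.4]
width: 0.453
grasp_force: 60.7
shift [ 0.0013 -0.0003 -0.0015] turn -0.002 or 3.1396 tooly -0.15 tilt [-1.e-03  3.e-04 -1.e+00] t 6.2 q [ 0.69  0.46 -0.28  1.87  0.17  0.83  0.18]
```

View pics/over.png

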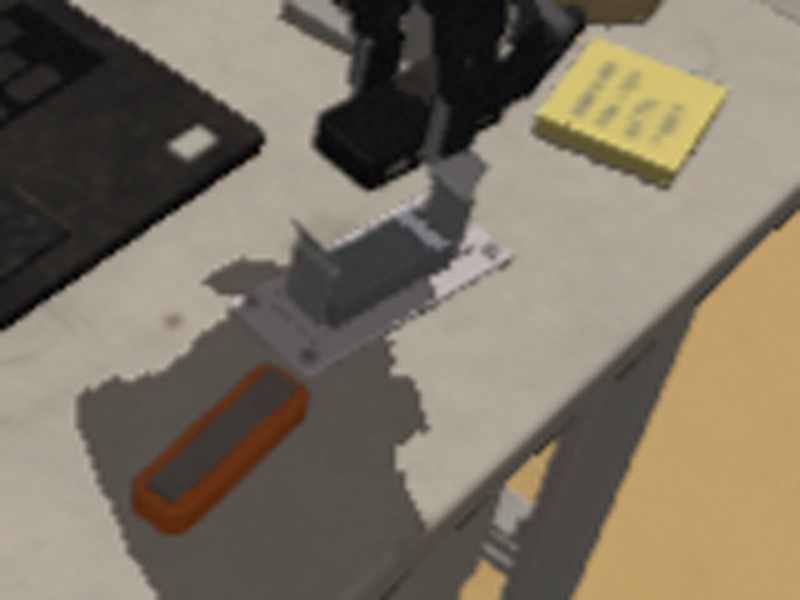

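The hub is held level over the mount. Its near end shows bottom corners at crop (372,187) and (320,147), and top corners at (316,128) and (376,157). I'll check its lengthwise offset against the model.

```bash
python3 - <<'E'
from h import *
c=C["scene"];px=lambda q:(260+(q[0]+.5)/5-.5,110+(q[1]+.5)/5-.5)
for p in ((.5009,-.3287),):
    b=box((*p,-.15),(.041,.085,.018));b[:,2]+=.0988
    u=(proj(c,b)-[260,110]+.5)*5-.5;print(np.c_[b,u].round(3))
a=-.148;ey=np.array([-np.sin(a),np.cos(a)]);ex=np.array([np.cos(a),np.sin(a)])
for q,z in(((372,187),.0988),((320,147),.0988),((376,157),.1168),((316,128),.1168)):
    d=back(c,px(q),z)[:2]-[.5009,-.3287];print(q,"ex",d@ex,"ey",d@ey)
# leaf tops / mount check: near plate corner, lips
for q,z in(((312,374),.005),((232,303),.005),((512,258),.005)):
    d=back(c,px(q),z)[:2]-[.5008,-.3274];print(q,"ex",d@ex,"ey",d@ey)
E
```

```text
[[ 4.74000e-01 -3.68000e-01  9.90000e-02  5.05575e+02  1.21482e+02]
 [ 4.74000e-01 -3.68000e-01  1.17000e-01  5.14052e+02  9.13400e+01]
 [ 4.87000e-01 -2.84000e-01  9.90000e-02  3.66988e+02  1.98415e+02]
 [ 4.87000e-01 -2.84000e-01  1.17000e-01  3.73466e+02  1.68400e+02]
 [ 5.15000e-01 -3.74000e-01  9.90000e-02  4.41647e+02  7.25910e+01]
 [ 5.15000e-01 -3.74000e-01  1.17000e-01  4.48910e+02  4.24110e+01]
 [ 5.28000e-01 -2.90000e-01  9.90000e-02  3.04130e+02  1.45801e+02]
 [ 5.28000e-01 -2.90000e-01  1.17000e-01  3.09416e+02  1.15681e+02]]
(372, 187) ex -0.01646252732375594 ey 0.03587132301258977
(320, 147) ex 0.01586463415956048 ey 0.03721174905072715
(376, 157) ex -0.015846061219763622 ey 0.036775312300213976
(316, 128) ex 0.01295321234120077 ey 0.04546080964514019
(312, 374) ex -0.0291219153076752 ey 0.06483353068503327
(232, 303) ex 0.026833487758732087 ey 0.0660425005616301
(512, 258) ex -0.030628777404749837 ey -0.06536203240109525
```

Rounded corners pull the readings inwards, but the hub looks about 1-2 mm towards -y in the grip. I'll shift +3 mm along tool x, including the TCP correction, and go down to just above the beads.

```bash
python3 -m crank '[[[0.003,0,0.005],0],[[0.003,0,0.012],0],[[0.003,0,0.02],0],[[0.003,0,0.028],0],[[0.003,0,0.035],0],[[0.003,0,0.04],0],[[0.003,0,0.044],0],[[0.003,0,0.047],0],[[0.003,0,0.048],0],[[0.003,0,0.048],0]]'; python3 -m crank '[[[0,0,0.002],0],[[0,0,0.004],0],[[0,0,0.006],0],[[0,0,0.008],0],[[0,0,0.01],0],[[0,0,0.012],0],[[0,0,0.014],0],[[0,0,0.016],0],[[0,0,0.016],0],[[0,0,0.016],0]]' - 80;  python3 rel.py .5008 -.3274 .0245 -.148
```

```text
time_s: 7.25
eef_pos: [0.5018, -0.3245, 0.0544]
tcp_rot: [0.758, 0.653, 0.0, 0.0]
force: [0.9, -0.6, -0.4]
width: 0.452
grasp_force: 60.8
time_s: 8.25
eef_pos: [0.5016, -0.3243, 0.0381]
tcp_rot: [0.757, 0.653, -0.0, -0.0]
force: [-0.3, -2.0, -2.2]
width: 0.449
grasp_force: 83.5
shift [-0.0032 -0.0004  0.0136] turn -0.0 or 3.1415 tooly -0.148 tilt [-4.e-04  3.e-04 -1.e+00] t 8.25 q [ 0.67  0.55 -0.26  1.91  0.21  0.71  0.14]
```

A 2 N side push towards -y says I'm a little too far to +y. I'll ease back 1.5 mm and press on down.

```bash
python3 -m crank '[[[-0.0015,0,0.001],0],[[-0.0015,0,0.003],0],[[-0.0015,0,0.005],0],[[-0.0015,0,0.007],0],[[-0.0015,0,0.009],0],[[-0.0015,0,0.011],0],[[-0.0015,0,0.012],0],[[-0.0015,0,0.0125],0],[[-0.0015,0,0.013],0],[[-0.0015,0,0.013],0]]';  python3 rel.py .5008 -.3274 .0245 -.148
```

```text
time_s: 9.25
eef_pos: [0.5016, -0.3258, 0.0253]
tcp_rot: [0.757, 0.653, 0.0, -0.0]
force: [0.5, 0.3, -0.0]
width: 0.445
grasp_force: 83.6
shift [-0.0017 -0.0006  0.0008] turn -0.0 or 3.1416 tooly -0.148 tilt [ 0.e+00  1.e-04 -1.e+00] t 9.25 q [ 0.67  0.57 -0.26  1.91  0.22  0.69  0.13]
```

```bash
python3 -m crank '[[[0,0,0.0005],0],[[0,0,0.001],0],[[0,0,0.0015],0],[[0,0,0.0015],0],[[0,0,0.0015],0],[[0,0,0.0015],0],[[0,0,0.0015],0],[[0,0,0.0015],0],[[0,0,0.0015],0],[[0,0,0.0015],0]]'
python3 - <<'E'
from cell import robot
import cv2
b=robot.grab_frame("scene")["pixels"][110:230,260:420]
cv2.imwrite("pics/seat.png",cv2.resize(b,None,fx=5,fy=5,interpolation=cv2.INTER_CUBIC))
E
```

```text
time_s: 10.25
eef_pos: [0.5017, -0.3259, 0.0248]
tcp_rot: [0.757, 0.653, -0.0, 0.0]
force: [-5.9, 3.7, 17.0]
width: 0.447
grasp_force: 85.7
```

View pics/seat.png

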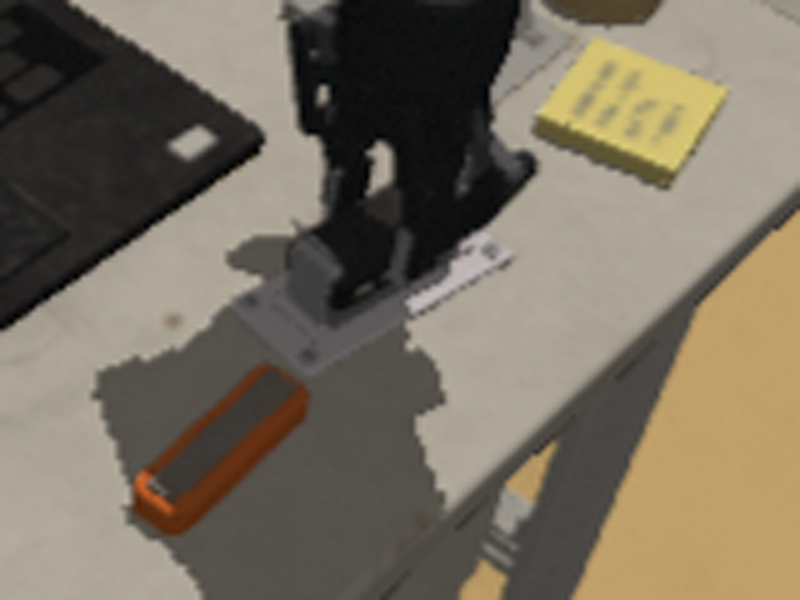

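The hub sits on the bed between the clips. It reads 17 N upward at a TCP height of 24.8 mm, which is the expected bottoming height of 22 + 2.7 mm. Now I'll ease off, open and lift.

```bash
python3 -m crank '[[[0,0,-0.001],0],[[0,0,-0.001],0],[[0,0,-0.001],0],[[0,0,-0.001],0],[[0,0,-0.001],0],[[0,0,-0.001],0],[[0,0,-0.001],0],[[0,0,-0.001],0],[[0,0,-0.001],0],[[0,0,-0.001],0]]' 1 40; python3 -m crank '[[[0,0,-0.01],0],[[0,0,-0.03],0],[[0,0,-0.05],0],[[0,0,-0.08],0],[[0,0,-0.12],0],[[0,0,-0.16],0],[[0,0,-0.19],0],[[0,0,-0.2],0],[[0,0,-0.2],0],[[0,0,-0.2],0]]'
python3 - <<'E'
from cell import robot
import cv2
b=robot.grab_frame("scene")["pixels"][110:230,260:420]
cv2.imwrite("pics/end.png",cv2.resize(b,None,fx=5,fy=5,interpolation=cv2.INTER_CUBIC))
E
```

```text
time_s: 11.3
eef_pos: [0.5016, -0.3259, 0.0248]
tcp_rot: [0.757, 0.653, 0.0, -0.0]
force: [0.2, 0.0, -0.4]
width: 0.998
grasp_force: 0.0
time_s: 12.3
eef_pos: [0.5011, -0.3257, 0.2242]
tcp_rot: [0.757, 0.653, -0.0, -0.0]
force: [-0.1, 0.8, -1.0]
width: 1.001
grasp_force: 0.0
```

View pics/end.png

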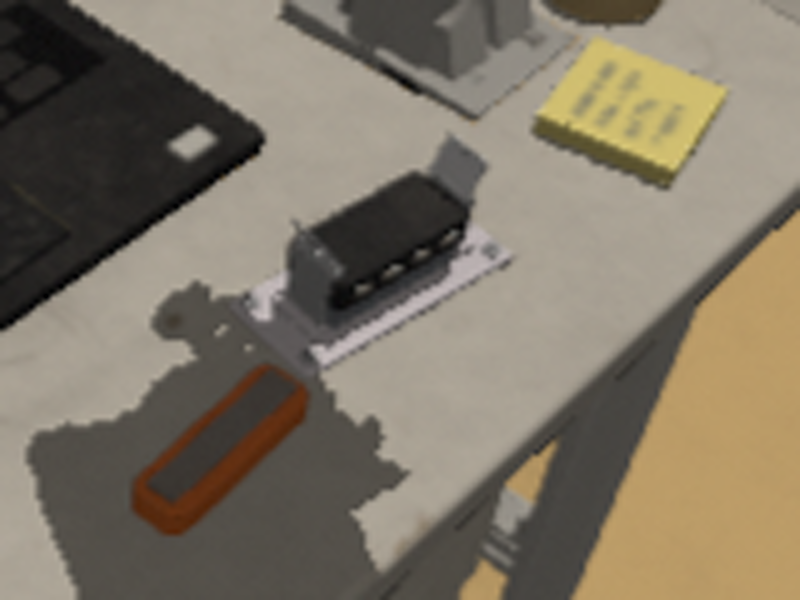

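```bash
python3 - <<'E'
from h import *
c=C["scene"]
im=cv2.imread("pics/end.png");m=(im.max(2)<62).astype(np.uint8);n,l,s,_=cv2.connectedComponentsWithStats(m);k=l[235,380];print(s[k])
obs=(l==k)
for z in(.018,.020,.022,.024,.026,.030):
  best=min(((lambda b:( (lambda r:(abs(r-obs).sum()/obs.sum(),dy))(cv2.fillConvexPoly(np.zeros(m.shape,np.uint8),cv2.convexHull(((proj(c,b)-[260,110]+.5)*5-.5).round().astype(np.int32)),1).astype(int))))(box((.5013+.148*dy,-.327+dy,-.148),(.041,.085,.018))+[0,0,z])) for dy in np.arange(-.006,.0061,.001)),key=lambda t:t[0])
  print(z,best)
E
```

```text
File "<stdin>", line 6
    best=min(((lambda b:( (lambda r:(abs(r-obs).sum()/obs.sum(),dy))(cv2.fillConvexPoly(np.zeros(m.shape,np.uint8),cv2.convexHull(((proj(c,b)-[260,110]+.5)*5-.5).round().astype(np.int32)),1).astype(int))))(box((.5013+.148*dy,-.327+dy,-.148),(.041,.085,.018))+[0,0,z])) for dy in np.arange(-.006,.0061,.001)),key=lambda t:t[0])
                                                                                                                                                                                                                                                                                                                                     ^
SyntaxError: unmatched ')'
```

```bash
python3 - <<'E'
from h import *
c=C["scene"];uv=lambda P:(proj(c,P)-[260,110]+.5)*5-.5
for z in(.022,.026,.031):
    b=box((.5015,-.327,-.148),(.041,.085,.018))+[0,0,z]
    print(z,"bottom near/far",uv(b[[2,0]]).round().tolist(),"top near/far(-x)",uv(b[[3,1]]).round().tolist(),"far +x top",uv(b[[5,7]]).round().tolist())
E
```

```text
0.022 bottom near/far [[338.0, 317.0], [469.0, 241.0]] top near/far(-x) [[344.0, 291.0], [476.0, 215.0]] far +x top [[416.0, 166.0], [285.0, 239.0]]
0.026 bottom near/far [[340.0, 312.0], [471.0, 235.0]] top near/far(-x) [[345.0, 285.0], [478.0, 209.0]] far +x top [[418.0, 160.0], [286.0, 233.0]]
0.031 bottom near/far [[341.0, 304.0], [473.0, 228.0]] top near/far(-x) [[347.0, 278.0], [480.0, 201.0]] far +x top [[419.0, 152.0], [287.0, 226.0]]
```

The visible corners (far bottom about 468,238; far top about 415,172) match a height of 22 mm and rule out 26 mm or more. The hub is seated with the arm clear, so I'll hand in.

```bash
python3 -c "
from cell import robot
print(robot.job_done())"
```

```text
the job is handed in; nothing more can be done
None
```

The black USB hub is pressed home on the mount's bed between both clips and released, with the arm clear and the hex-key set where it lay; I handed the job in just after 12 s, and no verdict came back.

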